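Find the press weight with the worn foot by its drag and dock it

ROBOT

A 7-joint arm with a two-finger parallel gripper is mounted at the origin on the work surface. World frame = base frame: x ahead of the robot, y to its left, z up, the work surface at z = 0. Lengths are in m, angles in rad, forces in N, time in s.
With the tool pointing down it reaches from about 0.35 to 0.9 m from the base axis. Payload 7.2 kg.
Tool frame: the origin (TCP) lies at the very end of the fingers, on their centre line; the grasp point (between the pads) lies 19 mm behind it; z points along the fingers, y is the line along which they close (so a half turn about z gives the same grasp; the last joint's range is limited). The gripper opens to 88 mm and grips with 3 to 60 N. Pads are 20 mm wide; open, the fingers measure 115 mm over their backs; the gripper's body (75 mm by 178 mm) begins 61 mm behind the grasp point.
Start: joints at [1.225, 0.411, -0.013, 1.596, 0.006, 1.134, -0.082], TCP at [0.171, -0.601, 0.223] pointing down, gripper open.
Joint ranges: [-2.95, 2.95], [-0.29, 1.99], [-1.47, 1.44], [0.14, 2.54], [-1.03, 4.17], [0.13, 1.85], [-2.86, 2.86]. Speed limits (rad/s): [2.39, 2.39, 3.01, 3.01, 3.14, 3.14, 3.14].

INTERFACE

Orientations are given as a rotation vector (axis times angle).
In Python, from rig import env gives the robot as it stands. The module is installed in compiled form; this text tells all that it offers.
- The arm moves only by the tool send_rows, never from a script. Its argument "series" is a list of rows, each a list of 4 numbers: the shift along the tool's x, y, z scaled (see below), then the turn about the tool's z scaled (see below). In form: [[dx, dy, dz, roll], ...]. A call has 1 to 5 rows; each row is the pose to reach, as a shift and turn from the pose commanded when the call began, along the tool's axes at that moment, turning the shorter way round; what a row does not reach only later rows make up. The controller multiplies each number of a shift by 0.5 m and each number of a turn by 360 degrees. A row lasts 1/10 s, in which the tool goes at most 50 mm and 8.59 degrees, less where a joint would pass 70% of its speed; a pose out of reach is approached as far as the arm can. A call with a number of a shift or a turn outside -1 to 1 is refused whole. A call with a gripper value outside its range is refused whole. "gripper" is the gripper's target within -1 to 1 (shut at 1, half-way at 0, fully open at -1), set as the call begins (left out, the last holds). The fingers move at their own pace and stop on an object; "grip_force" is the grip in N (left out, the last holds). Time passes only in rows, so rows that repeat a pose let the fingers close. It gives the time, the measured TCP pose, the force, the opening and the grip force at its end, in the units of the state.
- env.get_state(): the state, without advancing time (a new reading comes with each control period).
- env.grab_frame(name): name is "scene" or "side" or "wrist"; returns the picture (400x640x3 uint8, red, green, blue); there is no depth.
- env.camera_model(name): a dict with "intrinsics" (3x3 intrinsics, pixels), "position" and "rotation" of the camera in the world. Camera axes: x right, y up, looking along -z (the intrinsics and any distortion apply to the point x, -y, -z); pixel columns grow to the right and rows downward; lengths in m; the calibration is good to about 2 mm. A picture is of the moment at which its call begins: read the wrist's pose just before it. camera_model takes no time and is no camera call; for the wrist camera it gives the pose at the moment of the call.
- env.hand_in(): hands the job in; it is judged then, once.
The state is a dict: "t": time; "q": joint angles; "joint_velocities": joint speeds; "tau": joint torques, N m; "tool_pos": TCP position; "tool_rot": TCP orientation; "wrist_force": force on the tool from outside, world axes, zero at the start; "ft_torque": the same for the moment, N m; "gripper_width": finger opening in m; "grip_force": force on a finger pad.
Only numpy, scipy, OpenCV 4.12 (cv2) and the standard library are available. Lean on these libraries where they do the work, as an engineer would, in place of code of your own. Each camera call takes 0.05 s, during which the arm holds its last target. There are 200 camera calls.

TASK

One of the three slide press weights has a worn foot and slips. Drag each of the three in turn some 7 to 9 cm along the bench from where it stands, feeling how hard it pulls, and let it stay there; then slide the one that slides most easily into the repair dock, gently and fully home against the back stop, and leave the other two out on the open bench. Keep the weights down on the bench, never lifted or tipped, and leave everything else alone.

Things in the scene. Friction and masses are not known exactly. Their poses are not given: they have to be found in the camera images.
- weight_a: One of three outwardly identical steel press weights, 0.7 to 0.9 kg: block 64 mm along its x, 84 mm along its y, 30 mm tall; centred on top an upright bar grip of grey plastic, 14 mm along x, 50 mm along y, from 30 to 62 mm above the underside. Origin: centre of the underside, z up. Any of the three may be the worn one; neither name nor place tells, it changes from start to start.
- weight_b: Press weight, same looks and sizes as weight_a. Each has a round rubber foot 48 mm across, captive in its hollow underside, out of sight. A sound foot sticks out 1 mm and bears the weight; in exactly one of the three it is worn short, and the smooth steel rim stands on the bench. Pushed higher than about 25 mm above the bench a sound one begins to rock on its foot.
- weight_c: Press weight, same looks and sizes as weight_a. Slid along freely (neither pressed down nor partly held up) a sound weight resists with about 5 to 8 N, the worn one with about 1 to 1.5 N.
- dock_home (a point): Where the underside centre of a fully docked weight belongs, at bench height, in the aluminium repair dock fixed to the bench. x points into the dock, from its open mouth to its back stop, whose face is 32 mm beyond this point. A weight goes in with its x along this x, either way round; 5 mm play each side.
- dock: The repair dock as a solid, fixed; origin and axes as dock_home. Back stop 20 mm tall, 12 mm thick, 112 mm wide; two side walls 14 mm tall, 8 mm thick, 94 mm apart inside, from 18 mm before the origin to the stop, with a mouth splayed out to 42 mm before it. No raised floor: the bench runs through.
- table: The black bench top, 1.3 x 2.6 m; its surface is at height 0 everywhere. Fixed.
- reagent: Bystander: capped reagent bottle, 38 mm across, 62 mm tall. Origin: centre of its underside. Leave it alone.
- mountant: Bystander: small amber jar, 36 mm across, 55 mm tall. Origin: centre of its underside. Leave it alone.
- dish: Bystander: flat round glass dish, 80 mm across, 16 mm tall. Origin: centre of its underside. Leave it alone.
- slidebox: Bystander: closed blue slide box, 85 x 100 x 35 mm. Origin: centre of its underside. Leave it alone.
- stainjar: Bystander: staining jar with white lid, 52 mm across, 90 mm tall. Origin: centre of its underside. Leave it alone.
- beaker: Bystander: white cup, 60 mm across, 75 mm tall. Origin: centre of its underside. Leave it alone.
- brush: Bystander: small cleaning brush lying flat, 160 mm long. Origin: middle of its length, underside. Leave it alone.
Not all that is in view belongs to the job. What is shaped like the weight_b but orange or yellow is not meant.

How it is judged:
By the outcome, as a careful person would: the job done as asked, in the order asked, and still so for the second after the job is handed in, with the robot touching nothing.
It also fails if it takes over 72 s, if anything falls off the work surface, if the arm or the gripper's body presses on something with over 40 N, if the wrist force passes 120 N, or if a joint passes its speed limit or range.

## Working session

There is one attempt and no reset: what is moved stays moved. The work goes in short steps, Python scripts to look and compute and a tool call to move; the robot and the scene stay as the last step left them, time stands still between calls to the robot, and variables do not carry over. Pictures are saved under pics/ and viewed, at most 10 in all, crops included, and the job is handed in when it is done.

Besides the shell and the picture viewer there is one more tool, called after "Call:" by a JSON object that holds its "method" and its "body", one argument or row to a line. send_rows: Moves the arm, as the interface text tells. Its arguments: {"type":"object","properties":{"series":{"type":"array"},"gripper":{"type":"number"},"grip_force":{"type":"number"}},"required":["series"]}

```bash
mkdir -p pics; python3 - <<'E'
from rig import env
import cv2
s=env.get_state();print(s)
for n in ("scene","side"):
    cv2.imwrite(f"pics/{n}0.png",env.grab_frame(n)[:,:,::-1]);m=env.camera_model(n);print(n,m)
E
```

```text
{'t': 0.0, 'q': array([ 1.22482386,  0.41189347, -0.01274415,  1.5970184 ,  0.00560382,
        1.13429086, -0.08220038]), 'joint_velocities': array([ 0.00020565,  0.00080229, -0.00132428,  0.00243517,  0.00140711,
        0.00046246, -0.00087534]), 'tau': array([ 5.32852864e-04, -5.87956774e+01,  6.42718077e-01, -2.91075647e+01,
       -5.35743451e-02,  1.83191017e-02,  1.42196150e-04]), 'tool_pos': array([ 0.17122612, -0.60057522,  0.22182341]), 'tool_rot': array([-3.10980258e+00, -4.34794943e-01,  5.00215246e-04]), 'wrist_force': array([-0.30044698,  0.34066214, -0.16519993]), 'ft_torque': array([-0.02416345,  0.00203148,  0.01570516]), 'grip_force': 0.0, 'gripper_width': 0.08808046757386788}
scene {'intrinsics': array([[361.63087467,   0.        , 319.3829019 ],
       [  0.        , 361.63087467, 200.40184359],
       [  0.        ,   0.        ,   1.        ]]), 'position': array([1.08250772, 0.11475613, 0.81874374]), 'rotation': array([0.42321609, 0.5196665 , 1.70612159])}
side {'intrinsics': array([[369.32755682,   0.        , 316.42517794],
       [  0.        , 369.32755682, 201.30910022],
       [  0.        ,   0.        ,   1.        ]]), 'position': array([ 0.2437646 , -0.57179859,  0.74436981]), 'rotation': array([ 0.74769352, -0.20687265, -0.45786961])}
```

View pics/scene0.png

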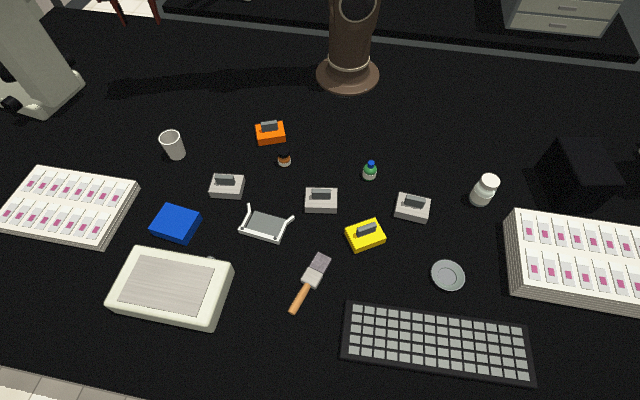

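View pics/side0.png

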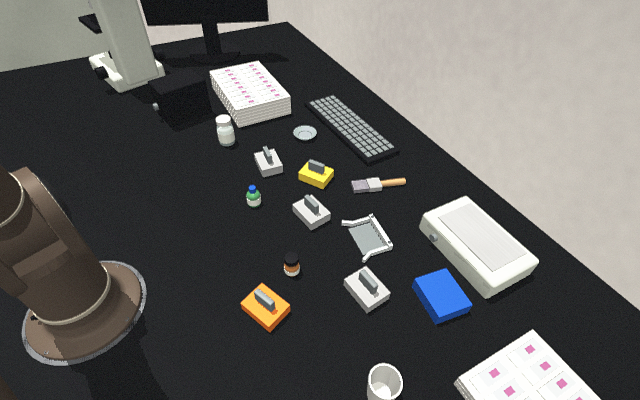

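The views show three grey weights (scene px ~(227,186), (321,200), (412,207)), the dock at ~(266,225) with its mouth toward the robot, and orange/yellow decoys. I'll do coarse positions now and enlarge a crop.

```bash
cat > h.py <<'E'
import numpy as np, cv2
from scipy.spatial.transform import Rotation as R
from rig import env
def ray(n,px,z,m=None):
    m=m or env.camera_model(n); K=m['intrinsics']; p=np.atleast_2d(np.array(px,float))
    d=np.c_[(p[:,0]-K[0,2])/K[0,0],-(p[:,1]-K[1,2])/K[1,1],-np.ones(len(p))]
    d=R.from_rotvec(m['rotation']).apply(d); c=m['position']
    return (c+d*((z-c[2])/d[:,2])[:,None])[:,:2]
def proj(n,P,m=None):
    m=m or env.camera_model(n); P=np.atleast_2d(P)
    v=R.from_rotvec(m['rotation']).inv().apply(P-m['position']);K=m['intrinsics']
    return np.c_[K[0,2]+K[0,0]*v[:,0]/-v[:,2],K[1,2]-K[1,1]*v[:,1]/-v[:,2]]
E
python3 - <<'E'
from h import *
a=cv2.imread('pics/scene0.png')
cv2.imwrite('pics/crop1.png',cv2.resize(a[140:280,190:450],None,fx=3,fy=3,interpolation=cv2.INTER_CUBIC))
np.set_printoptions(precision=3,suppress=True)
for k,p,z in [('w1',(227,183),.03),('w2',(321,197),.03),('w3',(412,204),.03),('dock',(266,228),0),('yel',(366,235),.03),('ora',(270,132),.03),('mount',(284,158),.03),('reag',(370,170),.03),('dish',(448,275),.01),('box',(175,222),.03),('brush',(310,283),.01),('beak',(172,145),.04),('stain',(485,190),.045),('scale',(150,250),.03)]:
    print(k,ray('scene',p,z)[0])
for k,p,z in [('w1',(367,287),.03),('w2',(312,209),.03),('w3',(268,160),.03),('dock',(368,238),0)]: print(k,ray('side',p,z)[0])
E
```

```text
w1 [ 0.558 -0.246]
w2 [0.555 0.013]
w3 [0.531 0.25 ]
dock [ 0.657 -0.112]
yel [0.645 0.144]
ora [ 0.352 -0.182]
mount [ 0.443 -0.116]
reag [0.44 0.13]
dish [0.703 0.347]
box [ 0.7   -0.334]
brush [0.785 0.032]
beak [ 0.465 -0.443]
stain [0.461 0.433]
scale [ 0.784 -0.362]
w1 [ 0.557 -0.252]
w2 [0.558 0.011]
w3 [0.533 0.249]
dock [ 0.652 -0.12 ]
```

View pics/crop1.png

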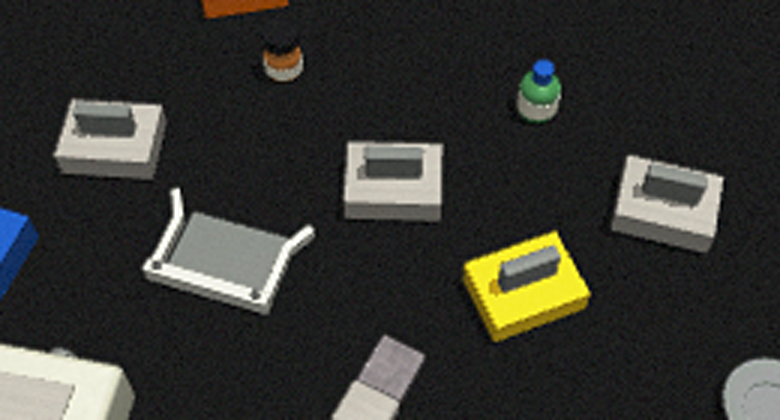

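The crop shows weights with bars along about world y, and the dock mouth opening toward the robot with its stop on the far side. The plan is to straddle each block low on its 64 mm sides with a light grip and drag it ~8 cm toward the robot. Next comes a move planner.

```bash
cat >> h.py <<'E'
def plan(*targets, pos=None, yaw=None):
    """targets: (x,y,z,psi_deg), psi = world angle of tool x (tool down). Prints scaled last row per call."""
    s=env.get_state(); r=R.from_rotvec(s['tool_rot']).as_matrix()
    pos=s['tool_pos'] if pos is None else pos; yaw=np.degrees(np.arctan2(r[1,0],r[0,0])) if yaw is None else yaw
    print('t',s['t'].__round__(2),'pos',np.round(pos,4),'yaw',round(yaw,1),'tilt',np.round(r[2],3),'q',np.round(s['q'],2),'F',np.round(s['wrist_force'],2),'w',round(s['gripper_width'],4))
    for T in targets:
        d=np.array(T[:3])-pos; c,q=np.cos(np.radians(yaw)),np.sin(np.radians(yaw))
        dr=-((T[3]-yaw+180)%360-180)
        v=np.array([d[0]*c+d[1]*q, d[0]*q-d[1]*c, -d[2]])/.5
        print(T,'row',np.round([*v,dr/360],4).tolist(),'min rows',int(np.ceil(max(np.linalg.norm(d)/.05,abs(dr)/8.59))))
        pos,yaw=np.array(T[:3]),T[3]
E
python3 - <<'E'
from h import *
plan((.30,-.48,.22,41),(.45,-.34,.22,70),(.557,-.249,.22,90))
m=env.camera_model('wrist');print(m)
E
```

```text
t 0.1 pos [ 0.1712 -0.6006  0.2219] yaw 15.9 tilt [-0.    -0.001 -1.   ] q [ 1.22  0.41 -0.01  1.6   0.01  1.13 -0.08] F [ 0.08 -0.15 -0.29] w 0.0881
(0.3, -0.48, 0.22, 41) row [0.3138, -0.1614, 0.0038, -0.0697] min rows 4
(0.45, -0.34, 0.22, 70) row [0.4101, -0.0145, -0.0, -0.0806] min rows 5
(0.557, -0.249, 0.22, 90) row [0.2442, 0.1388, -0.0, -0.0556] min rows 3
{'intrinsics': array([[324.46442674,   0.        , 319.86824589],
       [  0.        , 324.46442674, 201.59294102],
       [  0.        ,   0.        ,   1.        ]]), 'position': array([ 0.23595609, -0.58229301,  0.38277183]), 'rotation': array([-0.21082844,  0.16127437, -1.28622067])}
```

Call:
{"method": "send_rows", "body": {
  "series": [
    [0.08,-0.04,0,-0.018],
    [0.16,-0.08,0,-0.036],
    [0.24,-0.12,0,-0.054],
    [0.314,-0.161,0,-0.07],
    [0.314,-0.161,0,-0.07]
  ],
  "gripper": -1,
  "grip_force": 4
}}

```text
t: 0.6
tool_pos: [0.3057, -0.4756, 0.2226]
tool_rot: [-2.933, -1.12, -0.005]
wrist_force: [-0.4, 0.3, 0.3]
gripper_width: 0.088
grip_force: 0.0
```

Call:
{"method": "send_rows", "body": {
  "series": [
    [0.082,-0.003,0,-0.016],
    [0.164,-0.006,0,-0.032],
    [0.246,-0.009,0,-0.048],
    [0.328,-0.012,0,-0.064],
    [0.41,-0.0145,0,-0.08]
  ]
}}

```text
t: 1.1
tool_pos: [0.4504, -0.3397, 0.2225]
tool_rot: [-2.572, -1.803, 0.001]
wrist_force: [0.1, -0.7, 0.6]
gripper_width: 0.0879
grip_force: 0.0
```

Call:
{"method": "send_rows", "body": {
  "series": [
    [0.08,0.045,0,-0.018],
    [0.16,0.09,0,-0.036],
    [0.244,0.139,0,-0.056],
    [0.244,0.139,0,-0.056]
  ]
}}

```text
t: 1.5
tool_pos: [0.5614, -0.2432, 0.2222]
tool_rot: [-2.206, -2.235, -0.007]
wrist_force: [-0.2, -0.1, -0.3]
gripper_width: 0.0878
grip_force: 0.0
```

```bash
python3 - <<'E'
from h import *
plan()
cv2.imwrite('pics/w1.png',env.grab_frame('wrist')[:,:,::-1]);m=env.camera_model('wrist');print(m)
E
```

```text
t 1.5 pos [ 0.5614 -0.2432  0.2222] yaw 90.7 tilt [ 0.004  0.002 -1.   ] q [ 0.66  0.43 -0.45  1.61  0.2   1.15  0.18] F [-0.24 -0.09 -0.28] w 0.0878
{'intrinsics': array([[324.46442674,   0.        , 319.86824589],
       [  0.        , 324.46442674, 201.59294102],
       [  0.        ,   0.        ,   1.        ]]), 'position': array([ 0.55913114, -0.1800112 ,  0.38293953]), 'rotation': array([-0.24541453, -0.00117346,  0.0058976 ])}
```

View pics/w1.png

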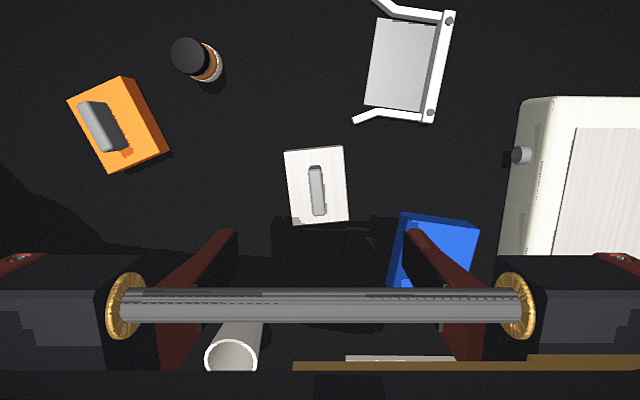

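The wrist view shows weight 1's top face at px ~(284..348,146..225), clear of the gripper, the dock at (410,65) with its stop on the +x side, and the mountant ahead of the mouth. I'll measure both.

```bash
cat >> h.py <<'E'
def top(img,m,near,z=.031,thr=170,exp=(.064,.084)):
    """pose of the light top face nearest world xy `near`: minAreaRect of its mask cast on plane z"""
    g=img.min(2); c=proj('wrist',[[*near,z]],m)[0]
    mk=cv2.morphologyEx((g>thr).astype(np.uint8),cv2.MORPH_OPEN,np.ones((3,3)))
    cs,_=cv2.findContours(mk,cv2.RETR_EXTERNAL,cv2.CHAIN_APPROX_NONE)
    cs=[k for k in cs if cv2.contourArea(k)>800]
    k=min(cs,key=lambda k:np.linalg.norm(k[:,0].mean(0)-c))
    w=ray('wrist',k[:,0],z,m).astype(np.float32)
    (x,y),(a,b),an=cv2.minAreaRect(w*1000)
    if a>b: a,b,an=b,a,an-90   # an: direction of short side (weight x)
    an=(an+90)%180-90
    return round(x/1000,4),round(y/1000,4),round(an,1),(round(a,1),round(b,1)),k[:,0].min(0),k[:,0].max(0)
E
python3 - <<'E'
from h import *
im=cv2.imread('pics/w1.png');m=env.camera_model('wrist')
for t in(120,160,190): print(top(im,m,(.557,-.249),thr=t))
# dock: outer and screw points
o=ray('wrist',[(457,10),(437,123)],.02,m); s=ray('wrist',[(449,20),(431,113)],.02,m)
for a,b,off in((o[0],o[1],.044),(s[0],s[1],.038)):
    u=(a-b)/np.linalg.norm(a-b); n=np.array([u[1],-u[0]]); n*=np.sign(n[0])
    print('len',np.linalg.norm(a-b),'home',(a+b)/2-off*n,'ang',np.degrees(np.arctan2(n[1],n[0])))
E
```

```text
(0.5562, -0.251, 6.0, (64.3, 84.1), array([284, 146], dtype=int32), array([348, 224], dtype=int32))
(0.5562, -0.251, 6.0, (64.0, 83.5), array([284, 146], dtype=int32), array([348, 223], dtype=int32))
(0.5559, -0.251, 6.1, (63.3, 83.2), array([284, 147], dtype=int32), array([347, 223], dtype=int32))
len 0.1108374760491906 home [ 0.64771813 -0.12299183] ang -5.050560089269926
len 0.09139325108387268 home [ 0.64649714 -0.12200105] ang -6.352560671411378
```

```bash
python3 - <<'E'
from h import *
plan((.556,-.251,.10,96),(.556,-.251,.010,96),(.476,-.259,.010,96))
E
```

```text
t 1.55 pos [ 0.559  -0.2465  0.2219] yaw 90.4 tilt [ 0.002  0.    -1.   ] q [ 0.66  0.43 -0.45  1.61  0.2   1.15  0.18] F [-0.52 -1.33  0.09] w 0.0881
(0.556, -0.251, 0.1, 96) row [-0.0089, -0.006, 0.2439, -0.0156] min rows 3
(0.556, -0.251, 0.01, 96) row [0.0, 0.0, 0.18, 0.0] min rows 2
(0.476, -0.259, 0.01, 96) row [0.0008, -0.1608, -0.0, 0.0] min rows 2
```

Call:
{"method": "send_rows", "body": {
  "series": [
    [-0.002,-0.001,0.08,-0.008],
    [-0.004,-0.002,0.16,-0.016],
    [-0.004,-0.002,0.24,-0.0165],
    [-0.004,-0.002,0.24,-0.0165]
  ]
}}

```text
t: 1.95
tool_pos: [0.5512, -0.2525, 0.0973]
tool_rot: [-2.1, -2.325, 0.007]
wrist_force: [-0.7, 0.9, 0.2]
gripper_width: 0.0877
grip_force: 0.0
```

Call:
{"method": "send_rows", "body": {
  "series": [
    [0,0,0.06,0],
    [0,0,0.12,0],
    [0,0,0.16,0],
    [0,0,0.18,0],
    [0,0,0.18,0]
  ]
}}

```text
t: 2.45
tool_pos: [0.5557, -0.2524, 0.0128]
tool_rot: [-2.103, -2.333, 0.001]
wrist_force: [0.0, 0.0, 0.3]
gripper_width: 0.0878
grip_force: 0.0
```

Call:
{"method": "send_rows", "body": {
  "series": [
    [0,0,0,0],
    [0,0,0,0],
    [0,0,0,0],
    [0,0,0,0],
    [0,0,0,0]
  ],
  "gripper": 0.45,
  "grip_force": 4
}}

```text
t: 2.95
tool_pos: [0.5573, -0.252, 0.0139]
tool_rot: [2.1, 2.333, 0.001]
wrist_force: [0.8, -1.0, 7.4]
gripper_width: 0.0639
grip_force: 4.0
```

Call:
{"method": "send_rows", "body": {
  "series": [
    [0,0,-0.004,0],
    [0,0,-0.004,0]
  ],
  "gripper": 0.2
}}

```text
t: 3.15
tool_pos: [0.5556, -0.2515, 0.0146]
tool_rot: [-2.101, -2.334, 0.001]
wrist_force: [-2.3, -0.4, 1.3]
gripper_width: 0.0641
grip_force: 4.0
```

Call:
{"method": "send_rows", "body": {
  "series": [
    [0,0,0,0],
    [0,0,0,0],
    [0,0,0,0],
    [0,0,0,0]
  ],
  "gripper": 0.45,
  "grip_force": 3
}}

```text
t: 3.55
tool_pos: [0.5557, -0.2515, 0.0146]
tool_rot: [-2.101, -2.334, 0.001]
wrist_force: [-2.8, 0.0, 2.2]
gripper_width: 0.0639
grip_force: 3.0
```

Call:
{"method": "send_rows", "body": {
  "series": [
    [0,-0.016,0,0],
    [0,-0.032,0,0],
    [0,-0.048,0,0],
    [0,-0.064,0,0],
    [0,-0.08,0,0]
  ]
}}

```text
t: 4.05
tool_pos: [0.5157, -0.256, 0.0147]
tool_rot: [2.102, 2.334, 0.0]
wrist_force: [1.9, 0.3, -0.6]
gripper_width: 0.064
grip_force: 3.0
```

Call:
{"method": "send_rows", "body": {
  "series": [
    [0,-0.016,0,0],
    [0,-0.032,0,0],
    [0,-0.048,0,0],
    [0,-0.064,0,0],
    [0,-0.08,0,0]
  ]
}}

```text
t: 4.55
tool_pos: [0.476, -0.26, 0.0147]
tool_rot: [2.102, 2.335, 0.0]
wrist_force: [1.7, 0.6, -1.3]
gripper_width: 0.064
grip_force: 3.0
```

Call:
{"method": "send_rows", "body": {
  "series": [
    [0,0,0,0],
    [0,0,0,0],
    [0,0,0,0]
  ]
}}

```text
t: 4.85
tool_pos: [0.4758, -0.2602, 0.0146]
tool_rot: [-2.101, -2.334, 0.002]
wrist_force: [-2.8, -0.7, 1.5]
gripper_width: 0.064
grip_force: 3.0
```

Call:
{"method": "send_rows", "body": {
  "series": [
    [0,0,0,0],
    [0,0,0,0],
    [0,0,0,0],
    [0,0,0,0]
  ],
  "gripper": -1
}}

```text
t: 5.25
tool_pos: [0.4769, -0.2598, 0.0146]
tool_rot: [2.101, 2.335, 0.0]
wrist_force: [-0.2, 0.2, 0.9]
gripper_width: 0.0875
grip_force: 0.0
```

Call:
{"method": "send_rows", "body": {
  "series": [
    [0,0,-0.08,0],
    [0,0,-0.16,0],
    [0,0,-0.24,0],
    [0,0,-0.32,0],
    [0,0,-0.4,0]
  ]
}}

```text
t: 5.75
tool_pos: [0.4765, -0.2597, 0.2164]
tool_rot: [2.101, 2.335, 0.0]
wrist_force: [1.1, -0.3, 0.4]
gripper_width: 0.0877
grip_force: 0.0
```

```bash
python3 - <<'E'
from h import *
plan((.51,-.13,.215,93),(.556,.012,.215,90))
E
```

```text
t 5.75 pos [ 0.4765 -0.2597  0.2164] yaw 96.0 tilt [-0.  0. -1.] q [ 0.81  0.32 -0.5   1.78  0.17  1.08  0.36] F [ 1.08 -0.27  0.41] w 0.0877
(0.51, -0.13, 0.215, 93) row [0.251, 0.094, 0.0028, 0.0084] min rows 3
(0.556, 0.012, 0.215, 90) row [0.2788, 0.1067, -0.0, 0.0083] min rows 3
```

Call:
{"method": "send_rows", "body": {
  "series": [
    [0.084,0.031,0,0.003],
    [0.167,0.063,0,0.006],
    [0.251,0.094,0,0.0084]
  ]
}}

```text
t: 6.05
tool_pos: [0.5105, -0.1291, 0.2152]
tool_rot: [2.164, 2.275, 0.001]
wrist_force: [0.2, 0.0, -0.1]
gripper_width: 0.0877
grip_force: 0.0
```

Call:
{"method": "send_rows", "body": {
  "series": [
    [0.093,0.036,0,0.003],
    [0.186,0.072,0,0.006],
    [0.279,0.107,0,0.0083],
    [0.279,0.107,0,0.0083],
    [0.279,0.107,0,0.0083]
  ]
}}

```text
t: 6.55
tool_pos: [0.5563, 0.0135, 0.2145]
tool_rot: [-2.217, -2.225, 0.0]
wrist_force: [-0.3, -0.0, 0.2]
gripper_width: 0.0876
grip_force: 0.0
```

```bash
python3 - <<'E'
from h import *
m=env.camera_model('wrist');im=env.grab_frame('wrist')[:,:,::-1];cv2.imwrite('pics/w2.png',im)
r=top(im,m,(.556,.012));print(r);x,y,a=r[:3];psi=a+90
c,s=np.cos(np.radians(a)),np.sin(np.radians(a))
plan((x,y,.10,psi),(x,y,.013,psi),(x-.08*c,y-.08*s,.013,psi))
E
```

```text
(0.5558, 0.0143, 9.0, (64.2, 84.3), array([283, 140], dtype=int32), array([353, 223], dtype=int32))
t 6.6 pos [0.5561 0.0115 0.2144] yaw 90.0 tilt [-0.001 -0.    -1.   ] q [ 0.35  0.36 -0.59  1.75  0.22  1.1  -0.31] F [-0.04 -0.2  -0.03] w 0.088
(0.5558, 0.0143, 0.1, 99.0) row [0.0055, -0.0007, 0.2288, -0.0249] min rows 3
(0.5558, 0.0143, 0.013, 99.0) row [0.0, 0.0, 0.174, -0.0] min rows 2
(np.float64(0.4767849327523889), np.float64(0.0017852427967815308), 0.013, 99.0) row [-0.0, -0.16, -0.0, -0.0] min rows 2
```

Call:
{"method": "send_rows", "body": {
  "series": [
    [0.0055,0,0.08,-0.0125],
    [0.0055,0,0.16,-0.025],
    [0.0055,0,0.228,-0.025],
    [0.0055,0,0.228,-0.025]
  ]
}}

```text
t: 7.0
tool_pos: [0.553, 0.0117, 0.0966]
tool_rot: [-2.04, -2.382, 0.009]
wrist_force: [-0.6, 1.0, 0.3]
gripper_width: 0.0876
grip_force: 0.0
```

Call:
{"method": "send_rows", "body": {
  "series": [
    [0,0,0.06,0],
    [0,0,0.12,0],
    [0,0,0.16,0],
    [0,0,0.172,0],
    [0,0,0.172,0]
  ]
}}

```text
t: 7.5
tool_pos: [0.5567, 0.0137, 0.0154]
tool_rot: [2.042, 2.387, -0.0]
wrist_force: [0.5, -0.0, 0.7]
gripper_width: 0.0879
grip_force: 0.0
```

Call:
{"method": "send_rows", "body": {
  "series": [
    [0,0,0,0],
    [0,0,0,0],
    [0,0,0,0],
    [0,0,0,0],
    [0,0,0,0]
  ],
  "gripper": 0.45,
  "grip_force": 3
}}

```text
t: 8.0
tool_pos: [0.5551, 0.0141, 0.0149]
tool_rot: [-2.04, -2.388, 0.003]
wrist_force: [-5.3, -0.9, 3.8]
gripper_width: 0.0639
grip_force: 3.0
```

Call:
{"method": "send_rows", "body": {
  "series": [
    [0,-0.016,0,0],
    [0,-0.032,0,0],
    [0,-0.048,0,0],
    [0,-0.064,0,0],
    [0,-0.08,0,0]
  ]
}}

```text
t: 8.5
tool_pos: [0.5169, 0.0084, 0.015]
tool_rot: [2.04, 2.388, 0.002]
wrist_force: [5.4, 1.3, 0.5]
gripper_width: 0.0643
grip_force: 3.0
```

Call:
{"method": "send_rows", "body": {
  "series": [
    [0,-0.016,0,0],
    [0,-0.032,0,0],
    [0,-0.048,0,0],
    [0,-0.064,0,0],
    [0,-0.08,0,0]
  ]
}}

```text
t: 9.0
tool_pos: [0.4773, 0.0021, 0.015]
tool_rot: [2.04, 2.388, 0.002]
wrist_force: [5.3, 1.4, 0.0]
gripper_width: 0.0637
grip_force: 3.0
```

Call:
{"method": "send_rows", "body": {
  "series": [
    [0,0,0,0],
    [0,0,0,0],
    [0,0,0,0]
  ]
}}

```text
t: 9.3
tool_pos: [0.476, 0.0018, 0.0144]
tool_rot: [-2.039, -2.388, 0.004]
wrist_force: [-2.2, -0.6, 4.9]
gripper_width: 0.064
grip_force: 3.0
```

Call:
{"method": "send_rows", "body": {
  "series": [
    [0,0,0,0],
    [0,0,0,0],
    [0,0,0,0],
    [0,0,0,0]
  ],
  "gripper": -1
}}

```text
t: 9.7
tool_pos: [0.4772, 0.0021, 0.0145]
tool_rot: [-2.04, -2.389, 0.0]
wrist_force: [-0.3, -0.0, 0.1]
gripper_width: 0.0873
grip_force: 0.0
```

Call:
{"method": "send_rows", "body": {
  "series": [
    [0,0,-0.08,0],
    [0,0,-0.16,0],
    [0,0,-0.24,0],
    [0,0,-0.32,0],
    [0,0,-0.4,0]
  ]
}}

```text
t: 10.2
tool_pos: [0.4769, 0.0022, 0.2163]
tool_rot: [-2.04, -2.389, -0.0]
wrist_force: [0.6, -0.1, 0.1]
gripper_width: 0.0883
grip_force: 0.0
```

```bash
python3 - <<'E'
from h import *
plan((.505,.125,.215,94),(.532,.25,.215,90))
E
```

```text
t 10.2 pos [0.4769 0.0022 0.2163] yaw 99.0 tilt [ 0. -0. -1.] q [ 0.48  0.23 -0.68  1.92  0.17  1.05 -0.11] F [ 0.62 -0.13  0.08] w 0.0883
(0.505, 0.125, 0.215, 94) row [0.2338, 0.0939, 0.0026, 0.0139] min rows 3
(0.532, 0.25, 0.215, 90) row [0.2456, 0.0713, -0.0, 0.0111] min rows 3
```

Weight 2 resisted with ~5.5 N, so it is sound. Next is weight 3.

Call:
{"method": "send_rows", "body": {
  "series": [
    [0.078,0.031,0,0.005],
    [0.156,0.063,0,0.01],
    [0.234,0.094,0,0.0139]
  ]
}}

```text
t: 10.5
tool_pos: [0.5059, 0.1257, 0.2152]
tool_rot: [2.146, 2.293, 0.001]
wrist_force: [0.4, -0.3, 0.1]
gripper_width: 0.0877
grip_force: 0.0
```

Call:
{"method": "send_rows", "body": {
  "series": [
    [0.082,0.024,0,0.004],
    [0.164,0.048,0,0.008],
    [0.246,0.071,0,0.0111],
    [0.246,0.071,0,0.0111],
    [0.246,0.071,0,0.0111]
  ]
}}

```text
t: 11.0
tool_pos: [0.5316, 0.2512, 0.214]
tool_rot: [-2.218, -2.224, 0.001]
wrist_force: [-0.4, 0.3, 0.1]
gripper_width: 0.0879
grip_force: 0.0
```

```bash
python3 - <<'E'
from h import *
m=env.camera_model('wrist');im=env.grab_frame('wrist')[:,:,::-1];cv2.imwrite('pics/w3.png',im)
r=top(im,m,(.532,.25));print(r);x,y,a=r[:3];psi=a+90
plan((x,y,.10,psi),(x,y,.0145,psi))
E
```

```text
(0.5331, 0.2538, -5.3, (64.8, 84.4), array([289, 139], dtype=int32), array([355, 220], dtype=int32))
t 11.05 pos [0.5319 0.2497 0.2141] yaw 90.0 tilt [-0.001 -0.001 -1.   ] q [-0.02  0.44 -0.69  1.67  0.3   1.14 -0.78] F [ 0.87 -0.88  0.54] w 0.0875
(0.5331, 0.2538, 0.1, 84.7) row [0.0083, 0.0023, 0.2282, 0.0148] min rows 3
(0.5331, 0.2538, 0.0145, 84.7) row [0.0, 0.0, 0.171, -0.0] min rows 2
```

Call:
{"method": "send_rows", "body": {
  "series": [
    [0.0083,0.0023,0.08,0.008],
    [0.0083,0.0023,0.16,0.0148],
    [0.0083,0.0023,0.228,0.0148],
    [0.0083,0.0023,0.228,0.0148]
  ]
}}

```text
t: 11.45
tool_pos: [0.5312, 0.2503, 0.0965]
tool_rot: [-2.324, -2.113, 0.013]
wrist_force: [0.4, 0.2, 0.0]
gripper_width: 0.0876
grip_force: 0.0
```

Call:
{"method": "send_rows", "body": {
  "series": [
    [0,0,0.06,0],
    [0,0,0.12,0],
    [0,0,0.16,0],
    [0,0,0.17,0],
    [0,0,0.17,0]
  ]
}}

```text
t: 11.95
tool_pos: [0.5341, 0.2537, 0.0167]
tool_rot: [2.323, 2.114, 0.001]
wrist_force: [-0.7, -0.1, -0.8]
gripper_width: 0.0876
grip_force: 0.0
```

Call:
{"method": "send_rows", "body": {
  "series": [
    [0,0,0,0],
    [0,0,0,0],
    [0,0,0,0],
    [0,0,0,0],
    [0,0,0,0]
  ],
  "gripper": 0.45,
  "grip_force": 3
}}

```text
t: 12.45
tool_pos: [0.5327, 0.2547, 0.0161]
tool_rot: [-2.321, -2.116, 0.001]
wrist_force: [-4.5, -0.5, 4.4]
gripper_width: 0.0643
grip_force: 3.0
```

Call:
{"method": "send_rows", "body": {
  "series": [
    [0,-0.016,0,0],
    [0,-0.032,0,0],
    [0,-0.048,0,0],
    [0,-0.064,0,0],
    [0,-0.08,0,0]
  ]
}}

```text
t: 12.95
tool_pos: [0.4948, 0.258, 0.0161]
tool_rot: [2.322, 2.114, 0.004]
wrist_force: [5.0, -0.2, 0.5]
gripper_width: 0.0639
grip_force: 3.0
```

Call:
{"method": "send_rows", "body": {
  "series": [
    [0,-0.016,0,0],
    [0,-0.032,0,0],
    [0,-0.048,0,0],
    [0,-0.064,0,0],
    [0,-0.08,0,0]
  ]
}}

```text
t: 13.45
tool_pos: [0.4548, 0.2618, 0.016]
tool_rot: [2.322, 2.114, 0.004]
wrist_force: [4.4, -0.7, 0.6]
gripper_width: 0.0638
grip_force: 3.0
```

Call:
{"method": "send_rows", "body": {
  "series": [
    [0,0,0,0],
    [0,0,0,0],
    [0,0,0,0]
  ]
}}

```text
t: 13.75
tool_pos: [0.4533, 0.262, 0.0157]
tool_rot: [-2.322, -2.116, 0.001]
wrist_force: [-2.5, -0.3, 5.5]
gripper_width: 0.064
grip_force: 3.0
```

Call:
{"method": "send_rows", "body": {
  "series": [
    [0,0,0,0],
    [0,0,0,0],
    [0,0,0,0],
    [0,0,0,0]
  ],
  "gripper": -1
}}

```text
t: 14.15
tool_pos: [0.4537, 0.2616, 0.0154]
tool_rot: [-2.322, -2.116, 0.001]
wrist_force: [0.1, 0.4, 0.5]
gripper_width: 0.0874
grip_force: 0.0
```

Call:
{"method": "send_rows", "body": {
  "series": [
    [0,0,-0.08,0],
    [0,0,-0.16,0],
    [0,0,-0.24,0],
    [0,0,-0.32,0],
    [0,0,-0.4,0]
  ]
}}

```text
t: 14.65
tool_pos: [0.4534, 0.2616, 0.2173]
tool_rot: [-2.322, -2.116, 0.0]
wrist_force: [0.6, 0.6, -0.1]
gripper_width: 0.088
grip_force: 0.0
```

```bash
python3 - <<'E'
from h import *
plan((.454,.03,.215,90),(.465,-.2,.215,90))
E
```

```text
t 14.65 pos [0.4534 0.2616 0.2173] yaw 84.7 tilt [-0. -0. -1.] q [-0.04  0.33 -0.72  1.81  0.24  1.09 -0.93] F [ 0.64  0.6  -0.09] w 0.088
(0.454, 0.03, 0.215, 90) row [-0.461, 0.0441, 0.0045, -0.0148] min rows 5
(0.465, -0.2, 0.215, 90) row [-0.46, 0.022, -0.0, 0.0] min rows 5
```

Weights 2 and 3 resist with ~5 N or more and weight 1 with ~1.8 N, so weight 1 is the worn one. I'm going back to it and will also view the dock from there.

Call:
{"method": "send_rows", "body": {
  "series": [
    [-0.092,0.009,0,-0.003],
    [-0.184,0.018,0,-0.006],
    [-0.276,0.026,0,-0.009],
    [-0.368,0.035,0,-0.012],
    [-0.461,0.044,0,-0.0148]
  ]
}}

```text
t: 15.15
tool_pos: [0.4539, 0.0284, 0.2158]
tool_rot: [2.22, 2.222, 0.0]
wrist_force: [1.1, -0.0, 0.6]
gripper_width: 0.0877
grip_force: 0.0
```

Call:
{"method": "send_rows", "body": {
  "series": [
    [-0.092,0.025,0,0],
    [-0.184,0.05,0,0],
    [-0.276,0.075,0,0],
    [-0.368,0.1,0,0],
    [-0.46,0.13,0,0]
  ]
}}

```text
t: 15.65
tool_pos: [0.5192, -0.2019, 0.2157]
tool_rot: [2.221, 2.221, -0.001]
wrist_force: [0.2, 0.9, -0.5]
gripper_width: 0.0876
grip_force: 0.0
```

Call:
{"method": "send_rows", "body": {
  "series": [
    [-0.07,0,0,0],
    [-0.07,0,0,0],
    [-0.07,0,0,0]
  ]
}}

```text
t: 15.95
tool_pos: [0.5189, -0.2351, 0.2151]
tool_rot: [-2.222, -2.219, -0.0]
wrist_force: [-0.2, 0.3, -1.0]
gripper_width: 0.0878
grip_force: 0.0
```

```bash
python3 - <<'E'
from h import *
m=env.camera_model('wrist');im=env.grab_frame('wrist')[:,:,::-1];cv2.imwrite('pics/w4.png',im)
r=top(im,m,(.476,-.26));print(r)
c=proj('wrist',[[.647,-.1225,.01]],m)[0].astype(int);print(c)
x0,y0=max(c[0]-130,0),max(c[1]-100,0)
cv2.imwrite('pics/w4d.png',cv2.resize(im[y0:y0+200,x0:x0+260],None,fx=3,fy=3));print(x0,y0);plan()
E
```

```text
(0.4763, -0.2554, 6.0, (64.1, 83.5), array([247, 162], dtype=int32), array([312, 240], dtype=int32))
[440  75]
310 0
t 16.0 pos [ 0.5192 -0.2338  0.2154] yaw 90.0 tilt [ 0.001 -0.    -1.   ] q [ 0.71  0.37 -0.48  1.72  0.19  1.1   0.17] F [ 0.23 -0.11 -0.21] w 0.0879
```

View pics/w4d.png

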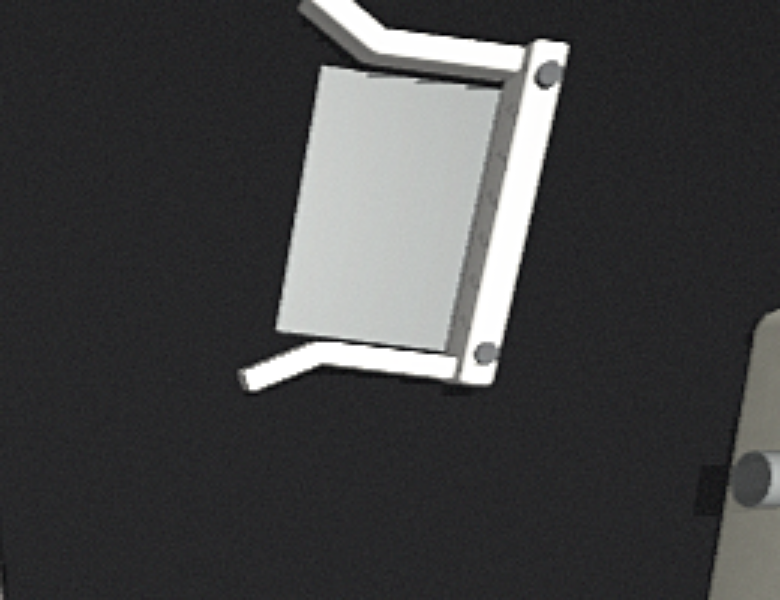

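The crop shows the stop's top corners at (530,40), (569,43), (495,385), (458,382), the side walls, and the grey floor mark. I'll fit the dock pose from the stop corners and the wall inner edges.

```bash
python3 - <<'E'
from h import *
m=env.camera_model('wrist')
f=lambda u,v,z:ray('wrist',[(310+u/3,v/3)],z,m)[0]
A=[f(530,40,.02),f(569,43,.02),f(495,385,.02),f(458,382,.02)]
np.set_printoptions(precision=4,suppress=True)
print(np.array(A),np.linalg.norm(A[0]-A[1]),np.linalg.norm(A[1]-A[2]))
u=((A[0]-A[3])+(A[1]-A[2]));u/=np.linalg.norm(u);n=np.array([u[1],-u[0]])
print('ang',np.degrees(np.arctan2(n[1],n[0])),'home',np.mean(A,0)-.038*n)
# wall top inner edges z=.014
w=[f(385,62,.014),f(505,78,.014)];w2=[f(318,341,.014),f(455,355,.014)]
for a,b in(w,w2): print('wall',a,b,np.degrees(np.arctan2(*(b-a)[::-1])), (np.array([(a-np.mean(A,0)),(b-np.mean(A,0))])@u))
fl=[f(320,66,0),f(503,88,0),f(445,350,0),f(277,330,0)]; print('floor',np.array(fl),np.mean(fl,0))
for i in range(4): d=fl[(i+1)%4]-fl[i]; print(np.linalg.norm(d),np.degrees(np.arctan2(d[1],d[0])))
E
```

```text
[[ 0.6846 -0.0649]
 [ 0.6975 -0.0658]
 [ 0.686  -0.1758]
 [ 0.6727 -0.1747]] 0.012997674272920007 0.1106017232331404
ang -6.089415261253595 home [ 0.6474 -0.1162]
wall [ 0.6394 -0.0698] [ 0.6804 -0.0747] -6.795979723988297 [0.0453 0.0448]
wall [ 0.6234 -0.1605] [ 0.6731 -0.1654] -5.588179551189963 [-0.0465 -0.0461]
floor [[ 0.6214 -0.0673]
 [ 0.6862 -0.0743]
 [ 0.6751 -0.1635]
 [ 0.6119 -0.1563]] [ 0.6487 -0.1154]
0.0652478892706893 -6.154877480808633
0.08983570872052321 -97.10050120421496
0.06369587765280312 173.51333292026177
0.08945465221798432 83.89026254643366
```

```bash
python3 - <<'E'
from h import *
plan((.476,-.255,.1,96),(.476,-.255,.015,96),(.51,-.18,.015,92),(.553,-.106,.015,83.9),(.6028,-.1112,.015,83.9))
E
```

```text
t 16.0 pos [ 0.5192 -0.2338  0.2154] yaw 90.0 tilt [ 0.001 -0.    -1.   ] q [ 0.71  0.37 -0.48  1.72  0.19  1.1   0.17] F [ 0.23 -0.11 -0.21] w 0.0879
(0.476, -0.255, 0.1, 96) row [-0.0424, -0.0864, 0.2308, -0.0166] min rows 3
(0.476, -0.255, 0.015, 96) row [0.0, 0.0, 0.17, 0.0] min rows 2
(0.51, -0.18, 0.015, 92) row [0.1421, 0.0833, -0.0, 0.0111] min rows 2
(0.553, -0.106, 0.015, 83.9) row [0.1449, 0.0911, -0.0, 0.0225] min rows 2
(0.6028, -0.1112, 0.015, 83.9) row [0.0002, 0.1001, -0.0, -0.0] min rows 2
```

Call:
{"method": "send_rows", "body": {
  "series": [
    [-0.016,-0.03,0.08,-0.008],
    [-0.03,-0.06,0.16,-0.0166],
    [-0.0424,-0.0864,0.23,-0.0166],
    [-0.0424,-0.0864,0.23,-0.0166],
    [-0.0424,-0.0864,0.23,-0.0166]
  ]
}}

```text
t: 16.5
tool_pos: [0.477, -0.2546, 0.1016]
tool_rot: [-2.101, -2.336, -0.001]
wrist_force: [0.2, 0.5, 0.0]
gripper_width: 0.0877
grip_force: 0.0
```

Call:
{"method": "send_rows", "body": {
  "series": [
    [0,0,0.06,0],
    [0,0,0.12,0],
    [0,0,0.16,0],
    [0,0,0.17,0],
    [0,0,0.17,0]
  ]
}}

```text
t: 17.0
tool_pos: [0.4779, -0.2554, 0.017]
tool_rot: [2.1, 2.335, 0.001]
wrist_force: [0.6, -0.1, -0.1]
gripper_width: 0.0878
grip_force: 0.0
```

Call:
{"method": "send_rows", "body": {
  "series": [
    [0,0,0,0],
    [0,0,0,0],
    [0,0,0,0],
    [0,0,0,0],
    [0,0,0,0]
  ],
  "gripper": 0.45,
  "grip_force": 4
}}

```text
t: 17.5
tool_pos: [0.4763, -0.2564, 0.0165]
tool_rot: [2.102, 2.333, -0.0]
wrist_force: [-1.5, -0.3, 6.1]
gripper_width: 0.0636
grip_force: 4.0
```

Call:
{"method": "send_rows", "body": {
  "series": [
    [0.028,0.016,0,0.002],
    [0.056,0.033,0,0.004],
    [0.084,0.05,0,0.006],
    [0.113,0.066,0,0.008],
    [0.142,0.083,0,0.011]
  ]
}}

```text
t: 18.0
tool_pos: [0.5101, -0.1818, 0.0161]
tool_rot: [2.183, 2.258, -0.001]
wrist_force: [-1.7, -3.1, 2.5]
gripper_width: 0.0641
grip_force: 4.0
```

Call:
{"method": "send_rows", "body": {
  "series": [
    [0.029,0.018,0,0.0045],
    [0.058,0.036,0,0.009],
    [0.087,0.054,0,0.0135],
    [0.116,0.072,0,0.018],
    [0.145,0.091,0,0.0225]
  ]
}}

```text
t: 18.5
tool_pos: [0.553, -0.1077, 0.0161]
tool_rot: [2.338, 2.097, -0.002]
wrist_force: [-0.4, -2.9, 4.3]
gripper_width: 0.0638
grip_force: 4.0
```

```bash
python3 - <<'E'
from h import *
plan((.553,-.106,.015,83.9),(.6028,-.1112,.015,83.9))
cv2.imwrite('pics/s5.png',cv2.resize(env.grab_frame('scene')[140:280,190:450,::-1],None,fx=3,fy=3))
E
```

```text
t 18.5 pos [ 0.553  -0.1077  0.0161] yaw 83.8 tilt [-0.001  0.    -1.   ] q [ 0.37  0.59 -0.35  1.9   0.3   0.7  -0.27] F [-0.44 -2.88  4.33] w 0.0638
(0.553, -0.106, 0.015, 83.9) row [0.0034, -0.0003, 0.0022, -0.0003] min rows 1
(0.6028, -0.1112, 0.015, 83.9) row [0.0002, 0.1001, -0.0, -0.0] min rows 2
```

View pics/s5.png

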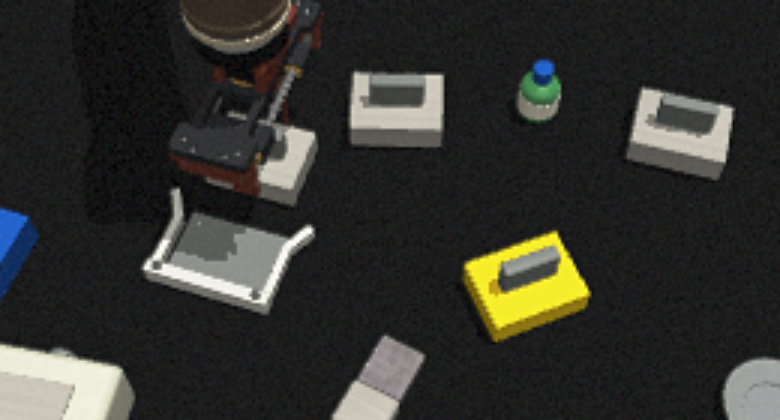

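Weight 1 stands before the mouth, and may sit slightly +y in the grip. I'll release it, lift and measure it before entering.

Call:
{"method": "send_rows", "body": {
  "series": [
    [0,0,0,0],
    [0,0,0,0],
    [0,0,0,0],
    [0,0,0,0]
  ],
  "gripper": -1
}}

```text
t: 18.95
tool_pos: [0.5524, -0.1079, 0.0156]
tool_rot: [-2.337, -2.099, 0.001]
wrist_force: [-0.5, 0.1, -0.1]
gripper_width: 0.0873
grip_force: 0.0
```

Call:
{"method": "send_rows", "body": {
  "series": [
    [0,0,-0.08,0],
    [0,0,-0.16,0],
    [0,0,-0.24,0],
    [0,0,-0.32,0],
    [0,0,-0.4,0]
  ]
}}

```text
t: 19.45
tool_pos: [0.5523, -0.1075, 0.2174]
tool_rot: [2.337, 2.1, -0.0]
wrist_force: [0.1, -0.7, -0.7]
gripper_width: 0.0875
grip_force: 0.0
```

Call:
{"method": "send_rows", "body": {
  "series": [
    [0,0.01,0,0],
    [0,0.02,0,0],
    [0,0.02,0,0]
  ]
}}

```text
t: 19.75
tool_pos: [0.5625, -0.1084, 0.2144]
tool_rot: [-2.336, -2.099, 0.002]
wrist_force: [0.5, 0.5, -0.8]
gripper_width: 0.0878
grip_force: 0.0
```

```bash
python3 - <<'E'
from h import *
m=env.camera_model('wrist');im=env.grab_frame('wrist')[:,:,::-1];cv2.imwrite('pics/w6.png',im)
r=top(im,m,(.553,-.106));print(r)
c=proj('wrist',[[.6,-.11,.01]],m)[0].astype(int)
x0,y0=c[0]-130,max(c[1]-100,0)
cv2.imwrite('pics/w6d.png',cv2.resize(im[y0:y0+200,x0:x0+260],None,fx=3,fy=3));print(x0,y0);plan()
E
```

```text
(0.5556, -0.1033, -6.1, (64.1, 81.8), array([282, 141], dtype=int32), array([343, 216], dtype=int32))
222 77
t 19.8 pos [ 0.5621 -0.1082  0.214 ] yaw 83.9 tilt [ 0.    -0.003 -1.   ] q [ 0.43  0.37 -0.43  1.71  0.17  1.1  -0.15] F [-0.03 -0.38  0.06] w 0.0877
```

View pics/w6d.png

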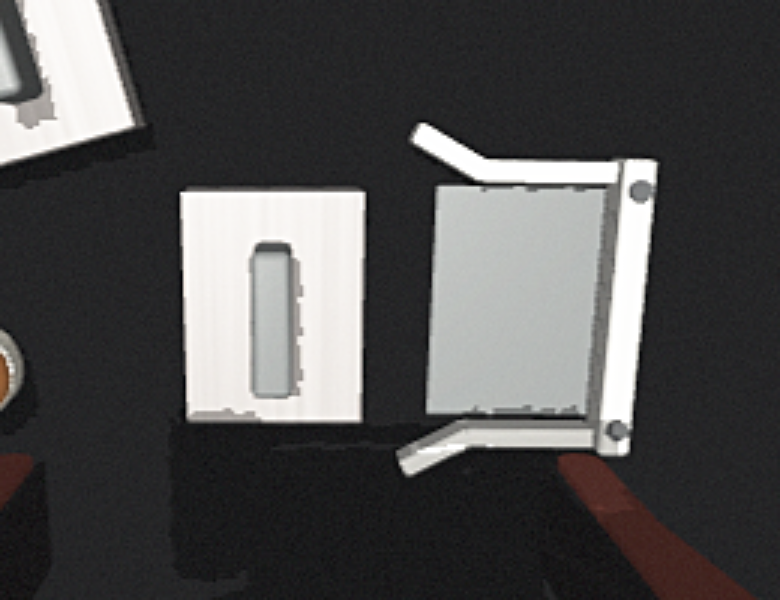

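Weight 1 is aligned with the dock, px (180..365, 189..422), with the stop at (595..657,160..457). Next I compute the lateral offset and the push pose.

```bash
python3 - <<'E'
from h import *
m=env.camera_model('wrist')
f=lambda u,v,z:ray('wrist',[(222+u/3,77+v/3)],z,m)[0]
A=[f(620,160,.02),f(657,160,.02),f(630,457,.02),f(595,455,.02)]
u=((A[0]-A[3])+(A[1]-A[2]));u/=np.linalg.norm(u);n=np.array([u[1],-u[0]])
h=np.mean(A,0)-.038*n;print('ang',np.degrees(np.arctan2(n[1],n[0])),'home',h,np.linalg.norm(A[1]-A[2]))
W=np.mean([f(180,190,.031),f(365,190,.031),f(363,422,.031),f(187,422,.031)],0)
u=np.array([.1063,.9943]);n=np.array([.9943,-.1063])
print('W',W,'rel along',(W-h)@n,'lat',(W-h)@u)
# push pose: TCP 32+10+12 mm behind the centre
b=W-.060*n; L=h-(.032+.010)*n
plan((*b,.10,83.9),(*b,.014,83.9),(*L,.014,83.9))
E
```

```text
ang -6.297435322614069 home [ 0.6464049 -0.1167723] 0.1114528414299882
W [ 0.55559075 -0.10362094] rel along -0.09169449866913455 lat 0.0034228561867712935
t 19.8 pos [ 0.5621 -0.1082  0.214 ] yaw 83.9 tilt [ 0.    -0.003 -1.   ] q [ 0.43  0.37 -0.43  1.71  0.17  1.1  -0.15] F [-0.03 -0.38  0.06] w 0.0877
(np.float64(0.49593275029602624), np.float64(-0.09724293543602772), 0.1, 83.9) row [0.0078, -0.1339, 0.228, 0.0] min rows 3
(np.float64(0.49593275029602624), np.float64(-0.09724293543602772), 0.014, 83.9) row [0.0, 0.0, 0.172, -0.0] min rows 2
(np.float64(0.6046442997257072), np.float64(-0.11230769847650482), 0.014, 83.9) row [-0.0069, 0.2194, -0.0, -0.0] min rows 3
```

Call:
{"method": "send_rows", "body": {
  "series": [
    [0.008,-0.014,0.08,0],
    [0.008,-0.014,0.16,0],
    [0.008,-0.014,0.228,0],
    [0.008,-0.014,0.228,0],
    [0.008,-0.014,0.228,0]
  ]
}}

```text
t: 20.3
tool_pos: [0.5556, -0.103, 0.1011]
tool_rot: [-2.334, -2.099, 0.002]
wrist_force: [0.7, 0.6, -0.5]
gripper_width: 0.0876
grip_force: 0.0
```

Call:
{"method": "send_rows", "body": {
  "series": [
    [0,0,0.06,0],
    [0,0,0.12,0],
    [0,0,0.16,0],
    [0,0,0.168,0],
    [0,0,0.168,0]
  ]
}}

```text
t: 20.8
tool_pos: [0.5571, -0.1033, 0.0187]
tool_rot: [2.335, 2.1, 0.001]
wrist_force: [0.3, 0.2, 0.3]
gripper_width: 0.0875
grip_force: 0.0
```

Call:
{"method": "send_rows", "body": {
  "series": [
    [0,0,0,0],
    [0,0,0,0],
    [0,0,0,0],
    [0,0,0,0],
    [0,0,0,0]
  ],
  "gripper": 0.45,
  "grip_force": 5
}}

```text
t: 21.3
tool_pos: [0.5563, -0.1035, 0.0185]
tool_rot: [2.336, 2.1, -0.0]
wrist_force: [-2.8, 1.1, 6.6]
gripper_width: 0.0639
grip_force: 5.0
```

Call:
{"method": "send_rows", "body": {
  "series": [
    [-0.004,0.01,0,0],
    [-0.007,0.025,0,0],
    [-0.007,0.04,0,0],
    [-0.007,0.055,0,0],
    [-0.007,0.055,0,0]
  ]
}}

```text
t: 21.8
tool_pos: [0.5843, -0.1099, 0.0182]
tool_rot: [2.335, 2.1, 0.001]
wrist_force: [2.1, 0.8, 2.2]
gripper_width: 0.0643
grip_force: 5.0
```

Call:
{"method": "send_rows", "body": {
  "series": [
    [0,0.01,0,0],
    [0,0.02,0,0],
    [0,0.03,0,0],
    [0,0.038,0,0],
    [0,0.038,0,0]
  ]
}}

```text
t: 22.3
tool_pos: [0.6021, -0.1117, 0.0179]
tool_rot: [-2.336, -2.101, 0.0]
wrist_force: [-1.0, -0.9, 4.0]
gripper_width: 0.0639
grip_force: 5.0
```

Call:
{"method": "send_rows", "body": {
  "series": [
    [0,0,0,0],
    [0,0,0,0],
    [0,0,0,0],
    [0,0,0,0]
  ],
  "gripper": -1
}}

```text
t: 22.7
tool_pos: [0.6021, -0.1117, 0.0175]
tool_rot: [-2.336, -2.101, -0.0]
wrist_force: [-0.0, 0.6, -0.6]
gripper_width: 0.0873
grip_force: 0.0
```

Call:
{"method": "send_rows", "body": {
  "series": [
    [0,0,-0.08,0],
    [0,0,-0.16,0],
    [0,0,-0.2,0],
    [0,0,-0.2,0]
  ]
}}

```text
t: 23.1
tool_pos: [0.6042, -0.1119, 0.1211]
tool_rot: [2.333, 2.097, 0.006]
wrist_force: [0.6, -0.1, 0.5]
gripper_width: 0.0875
grip_force: 0.0
```

Call:
{"method": "send_rows", "body": {
  "series": [
    [0,-0.04,0,0.023],
    [0,-0.08,0,0.046],
    [0,-0.126,0,0.069],
    [0,-0.126,0,0.092],
    [0,-0.126,0,0.115]
  ],
  "gripper": 0.1
}}

```text
t: 23.6
tool_pos: [0.5382, -0.1052, 0.1166]
tool_rot: [-2.931, -1.13, 0.002]
wrist_force: [0.5, -0.0, -0.2]
gripper_width: 0.0514
grip_force: 0.0
```

Call:
{"method": "send_rows", "body": {
  "series": [
    [0,0,0,0.023],
    [0,0,0,0.046],
    [0,0,0,0.069],
    [0,0,0,0.092],
    [0,0,0,0.115]
  ]
}}

```text
t: 24.1
tool_pos: [0.5387, -0.1051, 0.1164]
tool_rot: [3.141, 0.021, -0.003]
wrist_force: [-0.8, -0.2, -1.0]
gripper_width: 0.0395
grip_force: 0.0
```

Call:
{"method": "send_rows", "body": {
  "series": [
    [0,0,0,0.02],
    [0,0,0,0.02],
    [0,0,0,0.02]
  ]
}}

```text
t: 24.4
tool_pos: [0.539, -0.1049, 0.1168]
tool_rot: [3.137, -0.16, -0.002]
wrist_force: [-0.4, -0.3, -0.3]
gripper_width: 0.0395
grip_force: 0.0
```

```bash
python3 - <<'E'
from h import *
m=env.camera_model('wrist');im=env.grab_frame('wrist')[:,:,::-1];cv2.imwrite('pics/w7.png',im)
h=np.array([.6469,-.1165]);n=np.array([.9943,-.1063]);u=np.array([.1063,.9943])
r=top(im,m,h-.045*n);print(r);W=np.array(r[:2]);print('along',(W-h)@n,'lat',(W-h)@u)
b=h-.105*n
plan((*b,.014,-6.1),(*(h-.055*n),.014,-6.1),(*(h-.042*n),.014,-6.1))
E
```

```text
(0.6214, -0.1145, 83.9, (83.6, 100.7), array([264,  20], dtype=int32), array([380, 166], dtype=int32))
along -0.025567250000000076 lat -0.0007220500000000067
t 24.45 pos [ 0.5391 -0.105   0.117 ] yaw -5.9 tilt [-0.001  0.    -1.   ] q [ 0.15  0.4  -0.06  1.89  0.03  0.85 -1.6 ] F [-0.3   0.01  0.3 ] w 0.0397
(np.float64(0.5424985), np.float64(-0.1053385), 0.014, -6.1) row [0.0068, 0.0001, 0.206, 0.0006] min rows 3
(np.float64(0.5922135000000001), np.float64(-0.1106535), 0.014, -6.1) row [0.1, 0.0, -0.0, -0.0] min rows 1
(np.float64(0.6051394), np.float64(-0.11203540000000001), 0.014, -6.1) row [0.026, 0.0, -0.0, -0.0] min rows 1
```

View pics/w7.png

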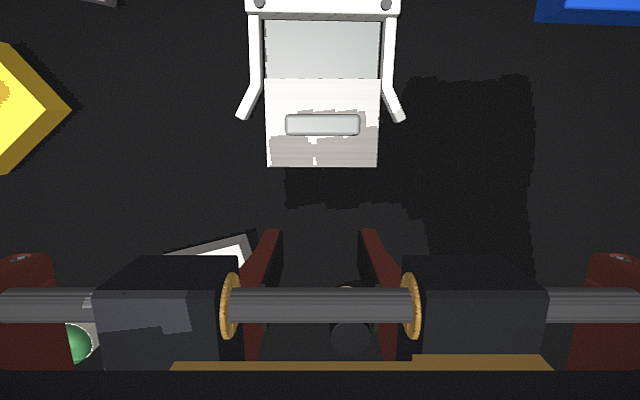

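Weight 1 sits in the mouth, centred, px (265..380, 80..166), and the fingers are behind it. I'll go down and push gently.

Call:
{"method": "send_rows", "body": {
  "series": [
    [0,0,0.07,0],
    [0,0,0.14,0],
    [0,0,0.19,0],
    [0,0,0.206,0],
    [0,0,0.206,0]
  ]
}}

```text
t: 24.95
tool_pos: [0.5387, -0.105, 0.0137]
tool_rot: [-3.137, 0.165, 0.004]
wrist_force: [-0.1, -0.2, 0.4]
gripper_width: 0.0397
grip_force: 0.0
```

Call:
{"method": "send_rows", "body": {
  "series": [
    [0.015,0,0,0],
    [0.03,0,0,0],
    [0.045,0,0,0],
    [0.06,0,0,0],
    [0.075,0,0,0]
  ]
}}

```text
t: 25.45
tool_pos: [0.5773, -0.1091, 0.015]
tool_rot: [3.137, -0.167, -0.0]
wrist_force: [-3.4, 1.5, 2.2]
gripper_width: 0.0394
grip_force: 1.4
```

Call:
{"method": "send_rows", "body": {
  "series": [
    [0.006,0,0,0],
    [0.012,0,0,0],
    [0.018,0,0,0],
    [0.024,0,0,0],
    [0.03,0,0,0]
  ]
}}

```text
t: 25.95
tool_pos: [0.5918, -0.1107, 0.0145]
tool_rot: [3.137, -0.167, -0.0]
wrist_force: [-2.1, -0.2, 0.6]
gripper_width: 0.0394
grip_force: 1.2
```

Call:
{"method": "send_rows", "body": {
  "series": [
    [0.005,0,0,0],
    [0.01,0,0,0],
    [0.014,0,0,0],
    [0.017,0,0,0],
    [0.02,0,0,0]
  ]
}}

```text
t: 26.45
tool_pos: [0.6017, -0.1117, 0.0145]
tool_rot: [3.137, -0.167, -0.0]
wrist_force: [-2.1, -0.4, 0.4]
gripper_width: 0.0396
grip_force: 1.0
```

Call:
{"method": "send_rows", "body": {
  "series": [
    [0.002,0,0,0],
    [0.004,0,0,0],
    [0.006,0,0,0],
    [0.006,0,0,0]
  ]
}}

```text
t: 26.85
tool_pos: [0.6039, -0.1119, 0.0146]
tool_rot: [-3.137, 0.167, 0.002]
wrist_force: [-4.6, 1.1, 2.3]
gripper_width: 0.0396
grip_force: 2.5
```

Call:
{"method": "send_rows", "body": {
  "series": [
    [0.001,0,0,0],
    [0.002,0,0,0],
    [0.002,0,0,0]
  ]
}}

```text
t: 27.15
tool_pos: [0.604, -0.1119, 0.0146]
tool_rot: [-3.137, 0.167, 0.005]
wrist_force: [-8.2, 1.8, 5.0]
gripper_width: 0.0396
grip_force: 4.1
```

Call:
{"method": "send_rows", "body": {
  "series": [
    [0.001,0,0,0],
    [0.002,0,0,0],
    [0.002,0,0,0]
  ]
}}

```text
t: 27.45
tool_pos: [0.604, -0.1118, 0.0146]
tool_rot: [-3.137, 0.167, 0.008]
wrist_force: [-11.4, 1.7, 8.2]
gripper_width: 0.0397
grip_force: 5.7
```

The force climbs with no further motion, so it is home. I'm backing off, lifting and checking.

Call:
{"method": "send_rows", "body": {
  "series": [
    [-0.01,0,0,0],
    [-0.03,0,0,0],
    [-0.06,0,0,0],
    [-0.1,0,0,0],
    [-0.1,0,0,0]
  ]
}}

```text
t: 27.95
tool_pos: [0.5548, -0.1069, 0.0147]
tool_rot: [3.137, -0.167, -0.001]
wrist_force: [-0.6, -0.0, 0.3]
gripper_width: 0.0395
grip_force: 0.0
```

Call:
{"method": "send_rows", "body": {
  "series": [
    [0,0,-0.08,0],
    [0,0,-0.16,0],
    [0,0,-0.24,0],
    [0,0,-0.32,0],
    [0,0,-0.32,0]
  ]
}}

```text
t: 28.45
tool_pos: [0.5612, -0.1075, 0.1809]
tool_rot: [3.136, -0.167, 0.018]
wrist_force: [0.5, 0.6, 0.5]
gripper_width: 0.0394
grip_force: 0.0
```

```bash
python3 - <<'E'
from h import *
m=env.camera_model('wrist');im=env.grab_frame('wrist')[:,:,::-1]
c=proj('wrist',[[.6469,-.1165,.01]],m)[0].astype(int);x0,y0=c[0]-130,max(c[1]-80,0)
cv2.imwrite('pics/w8d.png',cv2.resize(im[y0:y0+190,x0:x0+260],None,fx=3,fy=3));print(x0,y0);plan()
E
```

```text
190 21
t 28.5 pos [ 0.5597 -0.1073  0.1781] yaw -6.1 tilt [ 0.008  0.    -1.   ] q [ 0.15  0.36 -0.05  1.79  0.02  0.99 -1.59] F [-0.85  0.15  0.83] w 0.0395
```

View pics/w8d.png

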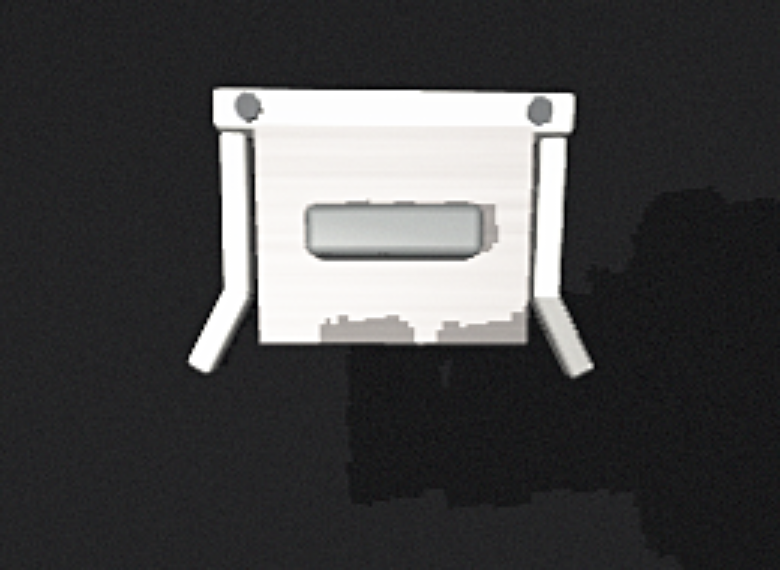

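The picture shows the weight fully home: its front edge meets the stop at v~127 with no gap, and it is centred between the walls. The arm is clear of everything, so I'm handing in.

```bash
python3 -c "
from rig import env
print(env.hand_in())"
```

```text
the job is handed in; nothing more can be done
None
```

I dragged all three weights about 8 cm, found the worn one (the one by the blue slide box: about 2 N against about 5 N for the others), slid it fully home against the dock's back stop, left the other two on the open bench and handed the job in; no verdict was returned.

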